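# Sweep the loose frame wedges into the catch pan

## Robot

A 6-joint arm with a two-finger parallel gripper is mounted at the origin on a cart in front of the work surface, level with it; the furniture and walls round the work are solid. World frame = base frame: x ahead of the robot, y to its left, z up, the work surface at z = 0. Lengths are in m, angles in rad, forces in N, time in s.
With the tool pointing down it reaches from about 0.375 to 0.9 m from the base axis. Payload 3.1 kg.
Tool frame: the origin (TCP) lies at the very end of the fingers, on their centre line; the grasp point (between the pads) lies 19 mm behind it; y points along the fingers, x is the direction in which the jaws open and shut, and the axes are right-handed (so a half turn about y gives the same grasp; the last joint's range is limited). The gripper opens to 87 mm and grips with 3 to 60 N. Pads are 19 mm wide; open, the fingers measure 117 mm over their backs; the gripper's body (75 mm by 190 mm) begins 51 mm behind the grasp point.
Start: joints at [1.167, 0.527, 1.433, -0, 1.181, -0.178], TCP at [0.139, 0.609, 0.223] pointing down, gripper open.
Joint ranges: [-3.08, 3.08], [-0.75, 2.2], [0.22, 2.44], [-1.43, 4.57], [0, 2.65], [-2.85, 2.85]. Speed limits (rad/s): [2.79, 2.79, 3.14, 3.14, 3.14, 3.14].

## Interface

Orientations are given as a unit quaternion [x, y, z, w].
In Python, from rig import robot gives the robot as it stands.
- The arm moves only by the shell command python3 -m creep 'ROWS' [FORCE]. ROWS is JSON, a list of rows, each a list of 3 entries, a list of its own where there are three numbers: the shift along the tool's x, y, z in mm, then the turn about the tool's y in rad, then the opening, from 0 (shut) to 1 (fully open). A call has 1 to 8 rows; each row shifts and turns the commanded pose from where the row before left it, along the tool's axes as they then stand; what a row does not reach is not made up. A row lasts 1/10 s, in which the tool goes at most 50 mm and 8.59 degrees, less where a joint would pass 70% of its speed; a pose out of reach is approached as far as the arm can. A call with a gripper value outside its range is refused whole. The fingers move at their own pace and stop on an object; FORCE is the grip in N (left out, the last holds). Time passes only in rows, so rows that do not move let the fingers close. It gives the time, the measured TCP pose, the force and the opening at its end, in the units of the state.
- robot.get_obs(): the state, without advancing time (a new reading comes with each control period).
- robot.camera(name): name is "scene" or "top" or "wrist"; returns a dict with "pixels" (400x640x3 uint8, red, green, blue), "fx", "fy", "cx", "cy" (pixels), "k1" (the pictures are not rectified: a ray, as slopes to the right and down, at radius r is drawn at 1 + k1 r^2 times it, then the intrinsics apply), "position" and "rotation" of the camera in the world. Camera axes: x right, y up, looking along -z (the intrinsics and any distortion apply to the point x, -y, -z); pixel columns grow to the right and rows downward; lengths in m; the calibration is good to about 2 mm. A picture is of the moment at which its call begins. There is no depth.
- robot.hand_in(): hands the job in, once; it reports no verdict.
The state is a dict: "time": time; "q": joint angles; "joint_velocities": joint speeds; "joint_torque": joint torques, N m; "position": TCP position; "tool_rot": TCP orientation; "ft_force": force on the tool from outside, world axes, zero at the start; "moment": the same for the moment, N m; "grip_width": finger opening in m.
Only numpy, scipy, OpenCV 4.12 (cv2) and the standard library are available. Lean on these libraries where they do the work, as an engineer would, in place of code of your own. Each camera call takes 0.05 s, during which the arm holds its last target.

## Task

Two oak wedges from the picture frame lie loose on the grey work board. Pick up the hand pusher by its red grip and sweep both wedges along the board and right into the green catch pan, without touching them with the gripper or arm and without lifting them. Then stand the pusher upright on the board, outside the pan and let go.

Things in the scene. Friction and masses are not known exactly. Their poses are not given: they have to be found in the camera images.
- pan: Green steel catch pan, fixed on a flat grey board (12 mm thick, 480 x 310 mm, fixed to the desk), open at the front. Origin under its centre; x points from mouth to back wall, y to the left, z up. Inside 130 mm deep (x -65 to +65) and 200 mm wide (y -100 to +100). Floor 2 mm thick; its front edge at x = -65 is a feathered bare-steel lip that pieces slide over. Side and back walls 3 mm thick, 35 mm high.
- pusher: Hand pusher, loose on the board, 0.18 to 0.29 kg: wooden board 36 mm thick (x), 160 mm wide (y), 34 mm high with black rubber faces, two metal posts, and on top a red grip bar 24 mm thick (x), 110 mm long (y), z 70 to 104 mm above the sole. Origin under the board's centre; z up. Either broad face can sweep; at the start +x is turned roughly towards the wedges. Sole must clear the pan floor by 2 mm or more.
- wedge_a: Oak wedge, loose on the board, 40 g, 30 mm wide (x), 80 mm long (y), lying flat: 22 mm high at its thick end (y = -40), 4 mm at its thin end (y = +40). Origin under its centre, z up. It is the one that starts on the left of the pan's centre line as seen looking into the mouth (pan y > 0); it lies 50 to 95 mm before the lip, thin end roughly towards the pan.
- wedge_b: Oak wedge, loose on the board, 40 g, 30 mm wide (x), 80 mm long (y), lying flat: 22 mm high at its thick end (y = -40), 4 mm at its thin end (y = +40). Origin under its centre, z up. It is the one that starts on the right of it (pan y < 0); it lies 50 to 95 mm before the lip, thin end roughly towards the pan.

How it is judged:
On the way, in this order (a step that is already met when the one before it is completed fails the run):
1. the pusher is held in the gripper (contact force between the fingers and pusher above 1 N), for 0.2 s.
2. both wedges lie in the pan, the pusher still held (x of wedge_a in the frame of pan between -0.05 and 0.065 m and y of wedge_a in the frame of pan between -0.1 and 0.1 m and height (world z) of each of wedge_a, wedge_b below 0.042 m and x of wedge_b in the frame of pan between -0.05 and 0.065 m and y of wedge_b in the frame of pan between -0.1 and 0.1 m and contact force between the fingers and pusher above 1 N), for 0.1 s.
At the end, for the whole second after the job is handed in: Both wedges rest on the pan floor, centres at least 15 mm inside the lip and between the walls. The pusher stands on the board, upright within 10 degrees, sole at most 12 mm over the board, its centre at least 10 mm before the lip or beyond another side of the pan. All at rest (x of wedge_a in the frame of pan between -0.05 and 0.065 m and y of wedge_a in the frame of pan between -0.1 and 0.1 m and height (world z) of each of wedge_a, wedge_b below 0.042 m and x of wedge_b in the frame of pan between -0.05 and 0.065 m and y of wedge_b in the frame of pan between -0.1 and 0.1 m and linear speed of each of wedge_a, wedge_b, pusher below 0.02 m/s and angle between pusher's own z axis and vertical below 0.17 rad and height (world z) of pusher below 0.024 m and (x of pusher in the frame of pan below -0.075 m or x of pusher in the frame of pan above 0.085 m or y of pusher in the frame of pan above 0.115 m or y of pusher in the frame of pan below -0.115 m)); the robot touches nothing.
It fails at once if a wedge is touched by the gripper or arm (contact force between any of the fingers, the arm and wedge_a above 0.3 N or contact force between any of the fingers, the arm and wedge_b above 0.3 N).
It fails at once if a wedge is lifted (height (world z) of any of wedge_a, wedge_b above 0.052 m).
It also fails if it takes over 43 s, if anything falls off the work surface, if the arm or the gripper's body presses on something with over 40 N, if the wrist force passes 120 N, or if a joint passes its speed limit or range.

## Working session

There is one attempt and no reset: what is moved stays moved. The work goes in short steps, Python scripts to look and compute and a shell command to move; the robot and the scene stay as the last step left them, time stands still between calls to the robot, and variables do not carry over. Pictures are saved under pics/ and viewed, and the job is handed in when it is done.

```bash
ls; mkdir -p pics; python3 - <<'E'
from rig import robot
import cv2
o=robot.get_obs(); print(o)
for n in ["scene","top"]:
    c=robot.camera(n); cv2.imwrite(f"pics/{n}0.png",c["pixels"][:,:,::-1]); print(n,{k:v for k,v in c.items() if k!="pixels"})
E
```

```text
pics
{'time': 0.0, 'q': array([ 1.16751953e+00,  5.28445586e-01,  1.43390053e+00, -4.06429612e-05,
        1.18138308e+00, -1.78476423e-01]), 'joint_velocities': array([-0.00204897, -0.00023457, -0.00055479,  0.00078854,  0.00248907,
        0.00018199]), 'joint_torque': array([ 8.03154344e-04, -4.40046215e+01, -1.76588255e+01,  6.35452475e-02,
        5.82478114e-02, -1.56169849e-04]), 'position': array([0.1389971 , 0.60859925, 0.22158484]), 'tool_rot': array([ 0.55329319,  0.44010849, -0.44142564, -0.55255277]), 'ft_force': array([-0.47150816,  0.29695197, -0.64277581]), 'moment': array([-0.03377693, -0.01715829, -0.00955644]), 'grip_width': 0.08677472202819018}
scene {'fx': 496.65314801414235, 'fy': 496.65314801414235, 'cx': 325.20505269108645, 'cy': 186.3007510825083, 'k1': -0.025411933780493043, 'position': array([ 0.13146419, -0.59093507,  0.57995701]), 'rotation': array([ 0.41096671, -0.13168889, -0.28325205,  0.85646522])}
top {'fx': 405.173113020812, 'fy': 405.173113020812, 'cx': 316.50513184954855, 'cy': 195.540296338441, 'k1': -0.04827306292883797, 'position': array([ 0.39321587, -0.05360344,  0.89074347]), 'rotation': array([ 0.06119085, -0.06481092, -0.69706798,  0.71144322])}
```

View pics/top0.png

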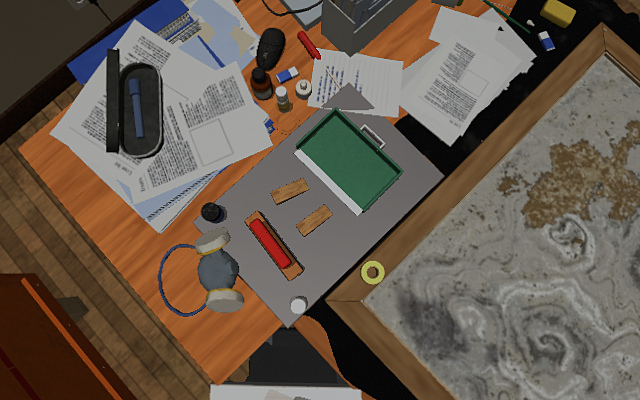

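View pics/scene0.png

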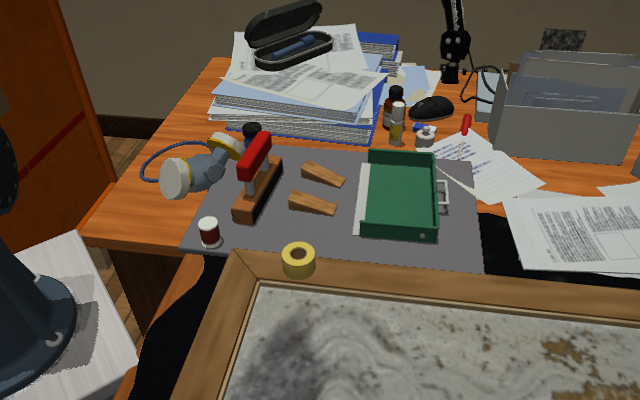

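Top view: the pan is at about (350,160), with its white lip from (297,152) to (360,213). The wedges are at (291,191) and (314,220), and the pusher's red grip runs from (255,225) to (287,265). A jar, a respirator and a bottle stand near the pusher. I'll zoom in for the corners.

```bash
cat > h.py <<'E'
import numpy as np, cv2
from scipy.spatial.transform import Rotation as R
def ray(c,px):
    k=np.array([[c["fx"],0,c["cx"]],[0,c["fy"],c["cy"]],[0,0,1.]])
    # undistort: x_d = x(1+k1 r^2)
    u=cv2.undistortPointsIter(np.array([[px]],float),k,np.array([c["k1"],0,0,0,0.]),None,None,(3,50,1e-12))[0,0]
    d=R.from_quat(c["rotation"]).apply([u[0],-u[1],-1.]); return np.array(c["position"]),d
def atz(c,px,z):
    p,d=ray(c,px); return p+d*(z-p[2])/d[2]
def proj(c,P):
    q=R.from_quat(c["rotation"]).inv().apply(np.atleast_2d(P)-c["position"])
    x=q[:,0]/-q[:,2]; y=-q[:,1]/-q[:,2]; f=1+c["k1"]*(x*x+y*y)
    return np.c_[c["fx"]*x*f+c["cx"],c["fy"]*y*f+c["cy"]]
E
python3 - <<'E'
import cv2
a=cv2.imread("pics/top0.png")[90:330,190:460]
cv2.imwrite("pics/topz.png",cv2.resize(a,None,fx=2.5,fy=2.5,interpolation=cv2.INTER_CUBIC))
a=cv2.imread("pics/scene0.png")[110:260,170:470]
cv2.imwrite("pics/scenez.png",cv2.resize(a,None,fx=2.6,fy=2.6,interpolation=cv2.INTER_CUBIC))
E
```

```text
(no output)
```

View pics/topz.png

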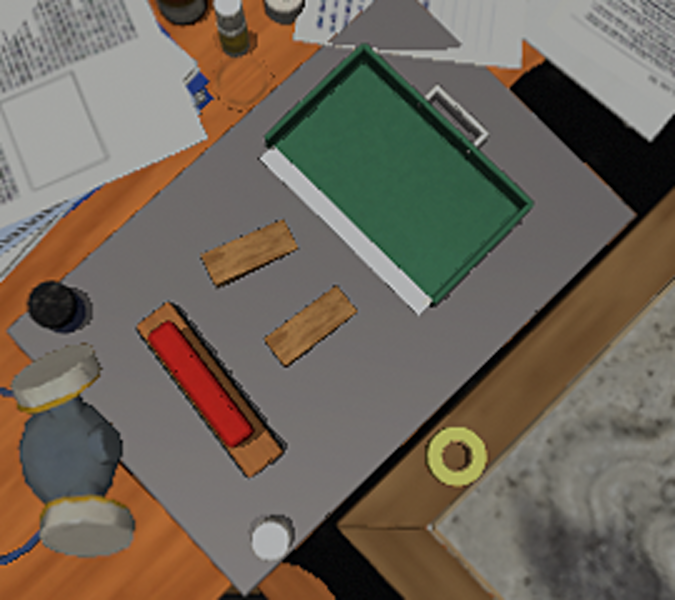

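View pics/scenez.png

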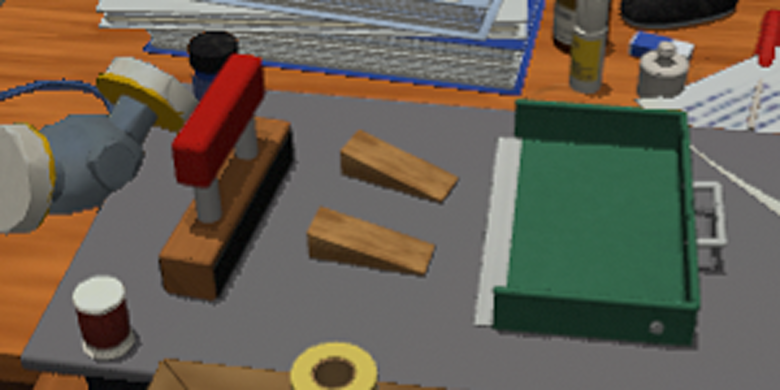

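```bash
python3 - <<'E'
from rig import robot
from h import *
c=robot.camera("top")
z=lambda x,y:(x/2.5-0.3+190,y/2.5-0.3+90)
def P(x,y,h): return atz(c,z(x,y),h)
pr=lambda n,v:print(n,np.round(v,4))
la,lb=P(262,157,.012),P(422,313,.012)
bl,br=P(366,43,.047),P(533,203,.047)
pr("lip",[la,lb]);print(np.linalg.norm(la-lb))
yv=(la-lb)/np.linalg.norm(la-lb);xv=np.array([yv[1],-yv[0],0]);
pan=(la+lb)/2+xv*.065;pr("pan",pan);print("panyaw",np.arctan2(xv[1],xv[0]))
pr("back",[bl,br]);bm=(bl+br)/2;print(np.linalg.norm(bl-br),(bm-pan)@xv,(bm-pan)@yv)
def loc(p):d=p-pan;return np.round([d@xv,d@yv],4)
g=[P(*q,.116) for q in[(150,332),(168,321),(252,433),(234,447)]]
b=[P(*q,.046) for q in[(137,328),(168,303),(284,450),(250,476)]]
for n,q in(("grip",g),("board",b)):
    m=np.mean(q,0);L=(q[0]+q[1]-q[2]-q[3])/2;print(n,np.round(m,4),loc(m),"L",np.linalg.norm(L),"W",np.linalg.norm((q[1]+q[2]-q[0]-q[3])/2),"yaw of y axis",np.arctan2(L[1],L[0]))
for n,t,th in(("a",[(203,259),(217,286)],[(286,220),(298,243)]),("b",[(264,340),(286,367)],[(340,286),(355,309)])):
    T=[P(*q,.034) for q in t];H=[P(*q,.016) for q in th];t_,h_=np.mean(T,0),np.mean(H,0)
    L=h_-t_;print(n,np.round((t_+h_)/2,4),loc((t_+h_)/2),np.linalg.norm(L[:2]),"corners",[loc(q) for q in T+H])
jar=P(50,305,.06);bot=P(271,537,.03);pr("jar,bottle",[jar,bot]);print(loc(jar),loc(bot))
for q in[(62,395),(120,450),(85,550),(100,370),(70,505)]:
    p=P(*q,.06);print("resp",np.round(p,3),loc(p))
for q in [(10,333),(245,593),(636,213)]: print("board corner",P(*q,.012).round(3),loc(P(*q,.012)))
o=robot.get_obs();M=R.from_quat(o["tool_rot"]).as_matrix();print(M.round(3),o["time"])
E
```

```text
lip [[ 0.649  -0.0051  0.012 ]
 [ 0.5106 -0.1493  0.012 ]]
0.19976055422579997
pan [ 0.6267 -0.1222  0.012 ]
panyaw -0.7649542254660949
back [[ 0.7453 -0.0958  0.047 ]
 [ 0.6031 -0.2409  0.047 ]]
0.20317422502567978 0.06619876936914637 -0.00037863333120673307
grip [0.4397 0.0306 0.116 ] [-0.2408 -0.0192] L 0.10822597657293162 W 0.016540147067397266 yaw of y axis 0.6716666880774941
board [0.4394 0.0311 0.046 ] [-0.2413 -0.0191] L 0.1557587206722723 W 0.033955180819199855 yaw of y axis 0.6937094905783981
a [0.5596 0.0007 0.025 ] [-0.1335  0.0422] 0.08046841797373624 corners [array([-0.1684,  0.0655]), array([-0.1762,  0.0401]), array([-0.0911,  0.0427]), array([-0.0983,  0.0205])]
b [ 0.4965 -0.0531  0.025 ] [-0.1418 -0.0403] 0.08024409755428534 corners [array([-0.1803, -0.0214]), array([-0.1832, -0.0508]), array([-0.0993, -0.0327]), array([-0.1045, -0.0562])]
jar,bottle [[ 0.5044  0.1642  0.06  ]
 [ 0.3191 -0.023   0.03  ]]
[-0.2866  0.1219] [-0.2906 -0.1415]
resp [0.431 0.15  0.06 ] [-0.3297  0.0603]
resp [0.387 0.1   0.06 ] [-0.3264 -0.0055]
resp [0.308 0.124 0.06 ] [-0.4002 -0.0431]
resp [0.452 0.12  0.06 ] [-0.2937  0.0532]
resp [0.343 0.138 0.06 ] [-0.3848 -0.0088]
board corner [0.485 0.21  0.012] [-0.3322  0.142 ]
board corner [ 0.271 -0.002  0.012] [-0.3397 -0.1592]
board corner [ 0.605 -0.341  0.012] [ 0.136  -0.1734]
[[ 0.223 -0.001 -0.975]
 [ 0.975 -0.002  0.223]
 [-0.002 -1.     0.   ]] 0.15
```

Checks against the given sizes: lip 199.8 mm (200), board 156×34 mm (160×36), wedges 80 mm, back wall at +66 mm. The pan is at (0.627, -0.122) with yaw -0.765. The pusher is at (0.4395, 0.031) with yaw about -0.88. I'll move above the pusher now.

```bash
python3 -m creep '[[[-31,0,-26.3],0,0.7],[[-31,0,-26.3],0,0.7],[[-31,0,-26.3],0,0.7],[[-31,0,-26.3],0,0.7],[[-31,0,-26.3],0,0.7],[[-31,0,-26.3],0,0.7],[[-31,0,-26.3],0,0.7],[[-31,0,-26.3],0,0.7]]'
```

```text
time: 0.95
position: [0.2895, 0.3191, 0.2225]
tool_rot: [0.553, 0.441, -0.441, -0.553]
ft_force: [0.7, 0.2, -0.5]
grip_width: 0.0608
```

```bash
python3 -m creep '[[[-31,0,-26.3],0,0.7],[[-31,0,-26.3],0,0.7],[[-31,0,-26.3],0,0.7],[[-31,0,-26.3],0,0.7],[[-31,0,-26.3],0,0.7],[[-31,0,-26.3],0,0.7],[[-31,0,-26.3],0,0.7],[[-31,0,-26.3],0,0.7]]'
```

```text
time: 1.75
position: [0.4393, 0.0303, 0.2225]
tool_rot: [-0.553, -0.441, 0.441, 0.553]
ft_force: [0.6, 0.3, 0.0]
grip_width: 0.0608
```

```bash
python3 -m creep '[[[0,0,0],0.14,0.7],[[0,0,0],0.14,0.7],[[0,0,0],0.14,0.7],[[0,0,0],0.14,0.7],[[0,0,0],0.14,0.7],[[0,0,0],0.14,0.7],[[0,0,0],0.14,0.7],[[0,0,0],0.14,0.7]]'
```

```text
time: 2.55
position: [0.4387, 0.032, 0.2224]
tool_rot: [-0.703, -0.078, 0.078, 0.703]
ft_force: [-0.5, -0.0, 0.5]
grip_width: 0.0609
```

```bash
python3 -m creep '[[[0,0,0],0.14,0.7],[[0,0,0],0.14,0.7],[[0,0,0],0.14,0.7],[[0,0,0],0.14,0.7],[[0,0,0],0.14,0.7],[[0,0,0],0.14,0.7],[[0,0,0],0.14,0.7],[[0,0,0],0.13,0.7]]'
python3 - <<'E'
from rig import robot
from h import *
c=robot.camera("wrist");cv2.imwrite("pics/w1.png",c["pixels"][:,:,::-1])
o=robot.get_obs();M=R.from_quat(o["tool_rot"]).as_matrix();print(M.round(3),o["position"],o["q"],o["time"],o["grip_width"],"yaw",np.arctan2(M[1,0],M[0,0]))
print(c["position"],proj(c,[[.4395,.031,.116]]))
E
```

```text
time: 3.35
position: [0.4387, 0.032, 0.2224]
tool_rot: [0.638, -0.304, 0.304, -0.638]
ft_force: [0.3, -0.7, 0.1]
grip_width: 0.0611
[[ 0.627 -0.     0.779]
 [-0.779  0.     0.627]
 [-0.    -1.    -0.   ]] [0.43879646 0.03198634 0.22244438] [-1.82334155e-01  2.79627184e-01  1.87628951e+00  8.28544547e-05
  9.85955430e-01  7.10481054e-01] 3.4 0.06132755998453808 yaw -0.892860975876981
[0.50215988 0.08456821 0.38456134] [[321.89821891 199.99309762]]
```

View pics/w1.png

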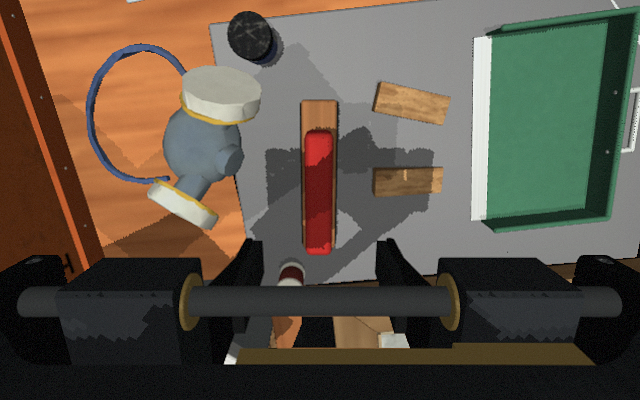

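```bash
python3 - <<'E'
from rig import robot
from h import *
c=robot.camera("wrist")
for q,h in [((305,131),.116),((332,131),.116),((332,254),.116),((305,254),.116),((302,101),.046),((337,101),.046)]:
    print(q,atz(c,q,h).round(4))
a=(atz(c,(318.5,131),.116)+atz(c,(318.5,254),.116))/2;print(a)
L=atz(c,(318.5,131),.116)-atz(c,(318.5,254),.116);print(np.linalg.norm(L),np.arctan2(L[1],L[0])-np.pi/2)
print(R.from_quat(c["rotation"]).as_matrix().round(3))
im=c["pixels"][:,:,::-1][90:270,60:500];cv2.imwrite("pics/w1z.png",cv2.resize(im,None,fx=1.8,fy=1.8))
E
```

```text
(305, 131) [0.4759 0.0777 0.116 ]
(332, 131) [0.4895 0.0609 0.116 ]
(332, 254) [ 0.4059 -0.0079  0.116 ]
(305, 254) [0.3907 0.011  0.116 ]
(302, 101) [0.4899 0.0961 0.046 ]
(337, 101) [0.5114 0.0694 0.046 ]
[0.44050765 0.03543793 0.116     ]
0.10824244939822385 -0.8937591567329501
[[ 0.627  0.744  0.231]
 [-0.779  0.599  0.185]
 [-0.001 -0.296  0.955]]
```

View pics/w1z.png

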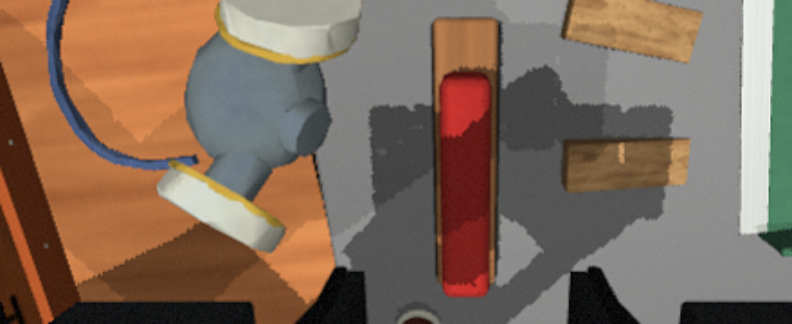

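Viewed: the red bar is centred between the open fingers and parallel to the pads, with measured yaw -0.893, the same as the tool. The clearances to the respirator, jar and bottle are adequate. Descending 142 mm.

```bash
python3 -m creep '[[[0,25,0],0,0.7],[[0,25,0],0,0.7],[[0,25,0],0,0.7],[[0,25,0],0,0.7],[[0,22,0],0,0.7],[[0,20,0],0,0.7],[[0,0,0],0,0.7]]'
```

```text
time: 4.15
position: [0.4373, 0.0321, 0.0787]
tool_rot: [0.64, -0.304, 0.3, -0.639]
ft_force: [0.1, 0.3, 0.6]
grip_width: 0.0608
```

```bash
python3 -m creep '[[[0,0,0],0,0.1],[[0,0,0],0,0.1],[[0,0,0],0,0.1],[[0,0,0],0,0.1],[[0,0,0],0,0.1],[[0,0,0],0,0.1],[[0,0,0],0,0.1],[[0,0,0],0,0.1]]' 45
```

```text
time: 4.95
position: [0.439, 0.032, 0.0809]
tool_rot: [-0.639, 0.302, -0.303, 0.639]
ft_force: [-1.0, 1.1, 5.8]
grip_width: 0.0239
```

```bash
python3 - <<'E'
from rig import robot
from h import *
o=robot.get_obs();print(o["position"],o["grip_width"],o["ft_force"],o["time"])
for n in("top","scene"):
    c=robot.camera(n);cv2.imwrite(f"pics/{n}2.png",c["pixels"][:,:,::-1])
E
```

```text
[0.43903266 0.03197398 0.08088347] 0.023902305732829525 [-0.97518736  1.09514415  5.77498556] 4.95
```

View pics/scene2.png

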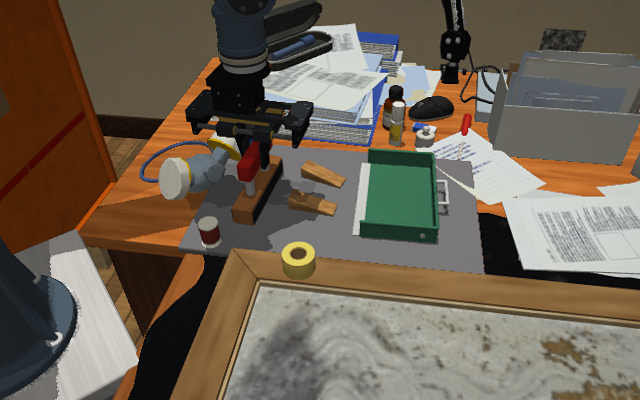

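The grip holds at 23.9 mm, matching the bar's 24 mm. I'll lift slightly and then check how the pusher rises.

```bash
python3 -m creep '[[[0,-3,0],0,0.1],[[0,-3,0],0,0.1],[[0,0,0],0,0.1],[[0,0,0],0,0.1],[[0,0,0],0,0.1]]' 45
```

```text
time: 5.55
position: [0.4388, 0.0319, 0.0864]
tool_rot: [0.639, -0.303, 0.302, -0.639]
ft_force: [-0.3, 0.1, -1.5]
grip_width: 0.0236
```

```bash
python3 -m creep '[[[0,0,0],-0.043,0.1],[[0,0,6],-0.043,0.1],[[0,0,6],-0.042,0.1],[[0,0,6],0,0.1],[[0,0,5],0,0.1],[[0,0,0],0,0.1],[[0,0,0],0,0.1]]' 45
python3 - <<'E'
from rig import robot
from h import *
for n in("top","scene"):
    c=robot.camera(n);im=c["pixels"][:,:,::-1];cv2.imwrite(f"pics/{n}3.png",cv2.resize(im[90:330,190:460] if n=="top" else im[90:270,170:470],None,fx=2.5,fy=2.5))
o=robot.get_obs();M=R.from_quat(o["tool_rot"]).as_matrix();print("yaw",np.arctan2(M[1,0],M[0,0]),o["position"],o["ft_force"],o["grip_width"])
E
```

```text
time: 6.25
position: [0.455, 0.0483, 0.0865]
tool_rot: [0.657, -0.261, 0.261, -0.657]
ft_force: [-0.5, 0.4, -3.3]
grip_width: 0.0238
yaw -0.7562376086561713 [0.45486232 0.04810273 0.08649065] [ 0.68556373  0.15942765 -2.92378724] 0.023736747437009743
```

View pics/top3.png

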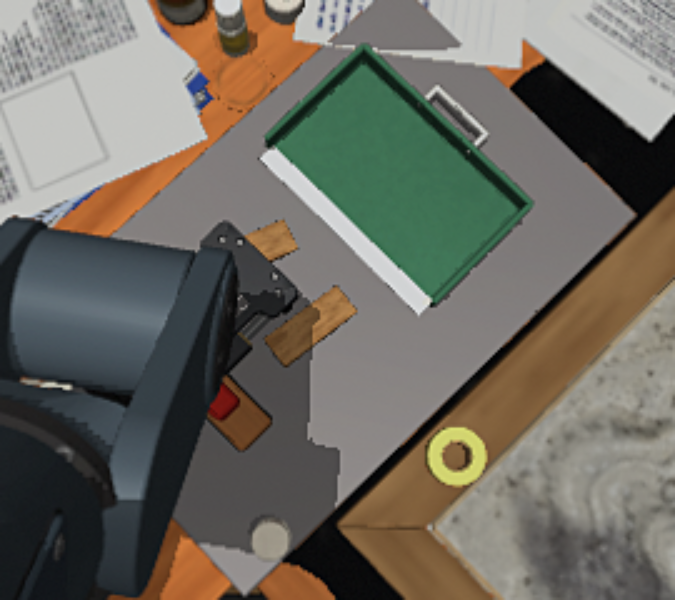

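View pics/scene3.png

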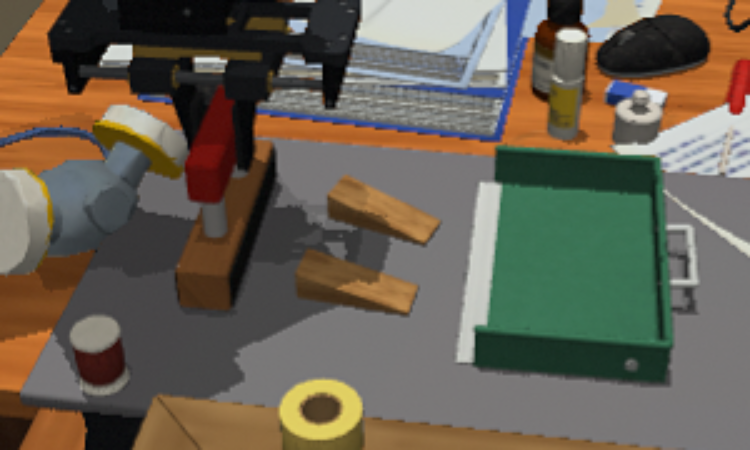

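```bash
python3 - <<'E'
from rig import robot
from h import *
o=robot.get_obs();p=o["position"]
for n in("scene","top"):
    c=robot.camera(n);im=c["pixels"][:,:,::-1].copy()
    rot=R.from_euler("z",-.757)
    for z in(.0176,.0516):
        q=np.array([[.018,-.08,0],[-.018,-.08,0],[-.018,.08,0],[.018,.08,0]]);q=rot.apply(q)+[p[0],p[1],z]
        uv=proj(c,q)
        cv2.polylines(im,[np.round(uv*16).astype(int)],True,(255,255,0),1,cv2.LINE_AA,4)
    x0,y0=(200,110) if n=="scene" else (230,170)
    cv2.imwrite(f"pics/{n}4.png",cv2.resize(im[y0:y0+120,x0:x0+150],None,fx=4,fy=4,interpolation=cv2.INTER_CUBIC))
E
```

```text
(no output)
```

View pics/scene4.png

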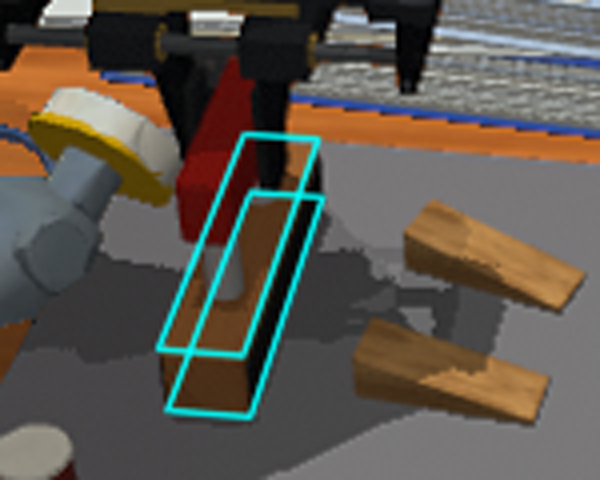

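View pics/top4.png

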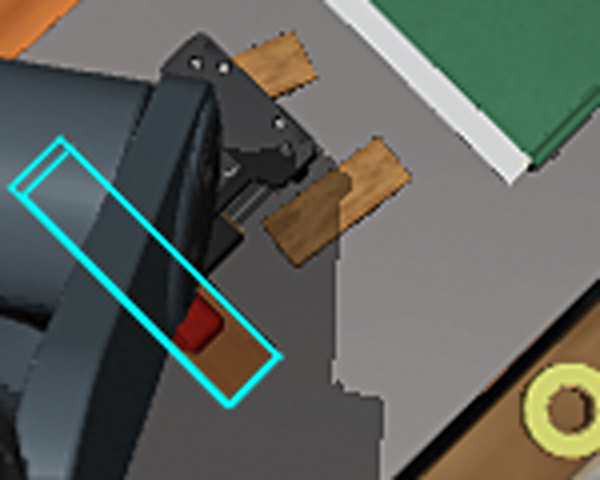

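The predicted pusher outline agrees with both pictures to about 1–2 px, so it hangs level with its sole about 5 mm over the board (0.0176 against the 0.014 pan floor). The pusher sits at pan (-0.242, +0.004), and the wedges span y -0.056 to +0.066. Now the sweep along tool +x.

```bash
python3 -m creep '[[[8,0,0],0.009,0.1],[[8,0,0],0,0.1],[[8,0,0],0,0.1],[[8,0,0],0,0.1],[[7,0,0],0,0.1],[[7,0,0],0,0.1],[[7,0,0],0,0.1],[[7,0,0],0,0.1]]' 45
```

```text
time: 7.25
position: [0.4986, 0.0064, 0.0864]
tool_rot: [0.656, -0.264, 0.264, -0.656]
ft_force: [-0.2, -0.5, -2.8]
grip_width: 0.0236
```

```bash
python3 -m creep '[[[7,0,0],0,0.1],[[7,0,0],0,0.1],[[7,0,0],0,0.1],[[7,0,0],0,0.1],[[6,0,0],0,0.1],[[4,0,0],0,0.1],[[0,0,0],0,0.1],[[0,0,0],0,0.1]]' 45
python3 - <<'E'
from rig import robot
from h import *
for n in("top","scene"):
    c=robot.camera(n);im=c["pixels"][:,:,::-1];cv2.imwrite(f"pics/{n}5.png",cv2.resize(im[90:330,190:460] if n=="top" else im[90:270,170:470],None,fx=2.5,fy=2.5))
o=robot.get_obs();p=o["position"];M=R.from_quat(o["tool_rot"]).as_matrix();print("yaw",np.arctan2(M[1,0],M[0,0]),p,o["ft_force"],o["grip_width"])
d=p-[.6267,-.1222,0];a=-.765;print(d[0]*np.cos(a)+d[1]*np.sin(a),-d[0]*np.sin(a)+d[1]*np.cos(a))
E
```

```text
time: 8.05
position: [0.526, -0.0197, 0.0866]
tool_rot: [0.656, -0.264, 0.264, -0.656]
ft_force: [-0.9, -0.3, -3.4]
grip_width: 0.0234
yaw -0.7648133896545017 [ 0.52576545 -0.01954198  0.08654337] [ 0.52377387  0.3336914  -2.00197706] 0.023422549439151737
-0.14390687568012553 0.004154775533038155
```

View pics/scene5.png

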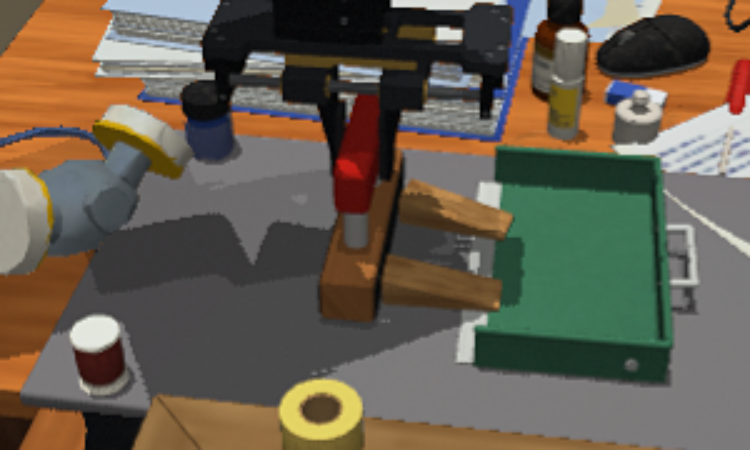

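View pics/top5.png

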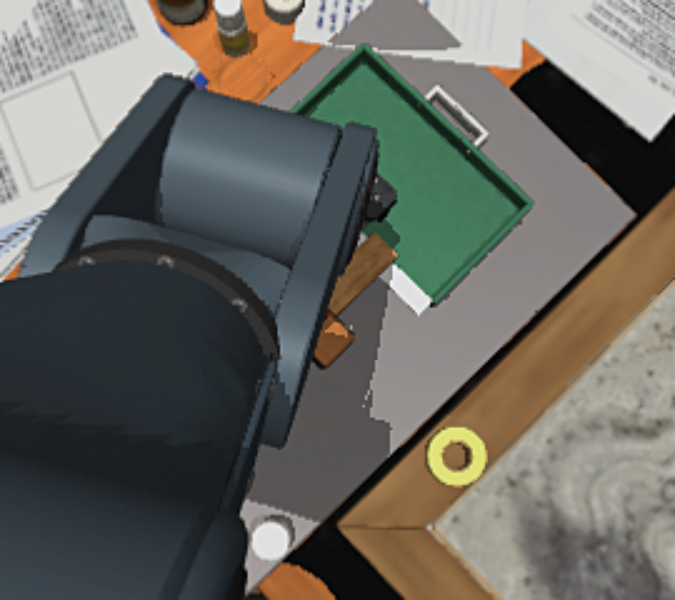

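Both wedges have squared up against the pusher face, with their thin ends over the lip. 92 mm to go.

```bash
python3 -m creep '[[[7,0,0],0,0.1],[[7,0,0],0,0.1],[[7,0,0],0,0.1],[[7,0,0],0,0.1],[[7,0,0],0,0.1],[[7,0,0],0,0.1],[[7,0,0],0,0.1],[[7,0,0],0,0.1]]' 45
```

```text
time: 8.95
position: [0.5669, -0.059, 0.0865]
tool_rot: [0.656, -0.264, 0.264, -0.656]
ft_force: [0.2, 0.3, -2.2]
grip_width: 0.0237
```

```bash
python3 -m creep '[[[7,0,0],0,0.1],[[7,0,0],0,0.1],[[7,0,0],0,0.1],[[6,0,0],0,0.1],[[5,0,0],0,0.1],[[3,0,0],0,0.1],[[0,0,0],0,0.1],[[0,0,0],0,0.1]]' 45
python3 - <<'E'
from rig import robot
from h import *
for n in("top","scene"):
    c=robot.camera(n);im=c["pixels"][:,:,::-1];cv2.imwrite(f"pics/{n}6.png",cv2.resize(im[90:330,190:460] if n=="top" else im[90:270,170:470],None,fx=2.5,fy=2.5))
o=robot.get_obs();p=o["position"];M=R.from_quat(o["tool_rot"]).as_matrix();print("yaw",np.arctan2(M[1,0],M[0,0]),p,o["ft_force"],o["grip_width"])
d=p-[.6267,-.1222,0];a=-.765;print(d[0]*np.cos(a)+d[1]*np.sin(a),-d[0]*np.sin(a)+d[1]*np.cos(a))
E
```

```text
time: 9.75
position: [0.5916, -0.0827, 0.0865]
tool_rot: [0.656, -0.264, 0.264, -0.656]
ft_force: [-0.3, -0.1, -2.8]
grip_width: 0.0237
yaw -0.7648143417307152 [ 0.59150134 -0.08256946  0.08657353] [ 0.43920375  0.32226791 -2.6572885 ] 0.02322214731910669
-0.0528373030738912 0.004212395429867722
```

View pics/scene6.png

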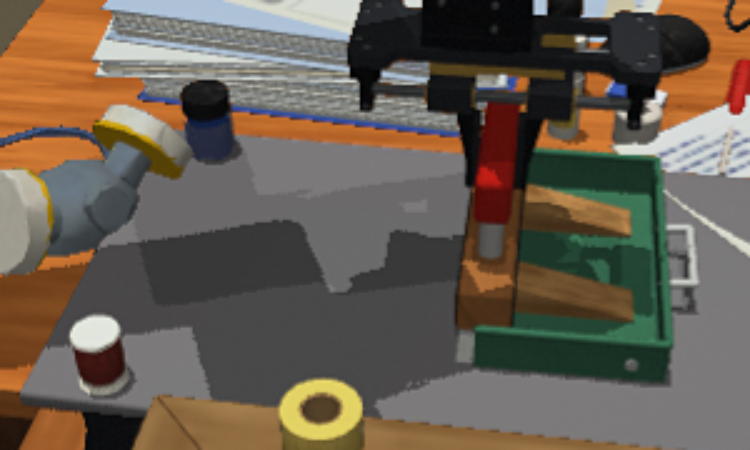

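Both wedges lie inside the pan: the pusher centre is at pan x -0.053, so the wedge centres should be near +5 mm. Backing straight out.

```bash
python3 -m creep '[[[-5,0,0],0,0.1],[[-10,0,0],0,0.1],[[-18,0,0],0,0.1],[[-20,0,0],0,0.1],[[-20,0,0],0,0.1],[[-20,0,0],0,0.1],[[-20,0,0],0,0.1],[[-20,0,0],0,0.1]]' 45
```

```text
time: 10.65
position: [0.4942, 0.0105, 0.0868]
tool_rot: [-0.656, 0.264, -0.264, 0.656]
ft_force: [-0.3, -0.1, -2.8]
grip_width: 0.0235
```

```bash
python3 -m creep '[[[-10,0,0],0,0.1],[[-4,0,0],0,0.1],[[0,0,0],0,0.1],[[0,2,0],0,0.1],[[0,2,0],0,0.1],[[0,1.5,0],0,0.1],[[0,0,0],0,0.1],[[0,0,0],0,0.1]]' 45
python3 - <<'E'
from rig import robot
from h import *
for n in("top","scene"):
    c=robot.camera(n);im=c["pixels"][:,:,::-1];cv2.imwrite(f"pics/{n}7.png",cv2.resize(im[90:330,190:460] if n=="top" else im[90:270,170:470],None,fx=2.5,fy=2.5))
o=robot.get_obs();p=o["position"];print(p,o["ft_force"],o["grip_width"])
E
```

```text
time: 11.45
position: [0.4859, 0.0188, 0.081]
tool_rot: [-0.656, 0.264, -0.264, 0.656]
ft_force: [0.7, 0.5, -1.0]
grip_width: 0.0235
[0.4856725  0.01897768 0.08095497] [ 0.39908345  0.39085037 -2.21361862] 0.023393386240471707
```

View pics/scene7.png

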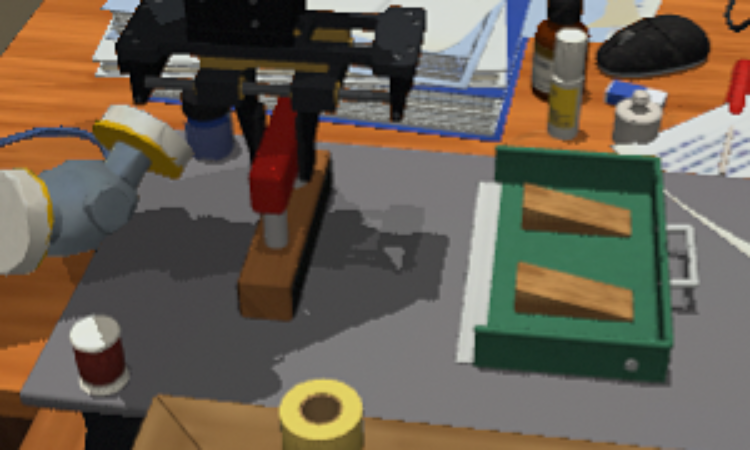

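The wedges lie in the pan and the pusher is about at board height, but the load cell still shows some weight. Lowering slightly more.

```bash
python3 -m creep '[[[0,0.5,0],0,0.1],[[0,0.5,0],0,0.1],[[0,0,0],0,0.1],[[0,0,0],0,0.1]]' 45
```

```text
time: 11.95
position: [0.4856, 0.019, 0.0809]
tool_rot: [0.656, -0.264, 0.264, -0.656]
ft_force: [-1.4, 0.3, 6.4]
grip_width: 0.0239
```

It is on the board now: the force went to +6.4 N at the same z as at the grasp. Releasing.

```bash
python3 -m creep '[[[0,-0.5,0],0,0.1],[[0,0,0],0,0.35],[[0,0,0],0,0.45],[[0,0,0],0,0.6],[[0,0,0],0,0.6],[[0,0,0],0,0.6],[[0,0,0],0,0.6]]' 45
```

```text
time: 12.65
position: [0.4856, 0.0191, 0.0805]
tool_rot: [0.656, -0.264, 0.264, -0.656]
ft_force: [-0.4, -0.1, 0.1]
grip_width: 0.0513
```

```bash
python3 -m creep '[[[0,-5,0],0,0.6],[[0,-12,0],0,0.6],[[0,-25,0],0,0.6],[[0,-25,0],0,0.6],[[0,-25,0],0,0.6],[[0,-25,0],0,0.6],[[0,-25,0],0,0.6],[[0,0,0],0,0.6]]'
```

```text
time: 13.45
position: [0.4879, 0.0188, 0.226]
tool_rot: [-0.655, 0.261, -0.267, 0.657]
ft_force: [0.6, 0.7, 0.1]
grip_width: 0.0518
```

```bash
python3 -m creep '[[[-40,0,0],0,0.6],[[-40,0,0],0,0.6],[[-30,0,0],0,0.6],[[0,0,0],0,0.6],[[0,0,0],0,0.6],[[0,0,0],0,0.6]]'
python3 - <<'E'
from rig import robot
from h import *
for n in("top","scene"):
    c=robot.camera(n);im=c["pixels"][:,:,::-1];cv2.imwrite(f"pics/{n}8.png",cv2.resize(im[90:330,190:460] if n=="top" else im[90:270,170:470],None,fx=2.5,fy=2.5))
o=robot.get_obs();p=o["position"];print(p,o["ft_force"],o["grip_width"])
E
```

```text
time: 14.05
position: [0.4074, 0.0948, 0.2225]
tool_rot: [-0.656, 0.264, -0.264, 0.656]
ft_force: [-0.3, -0.2, 0.4]
grip_width: 0.0519
[0.40740484 0.09461486 0.22245097] [-0.18873153  0.39552726  0.61954229] 0.052289334036278834
```

View pics/scene8.png

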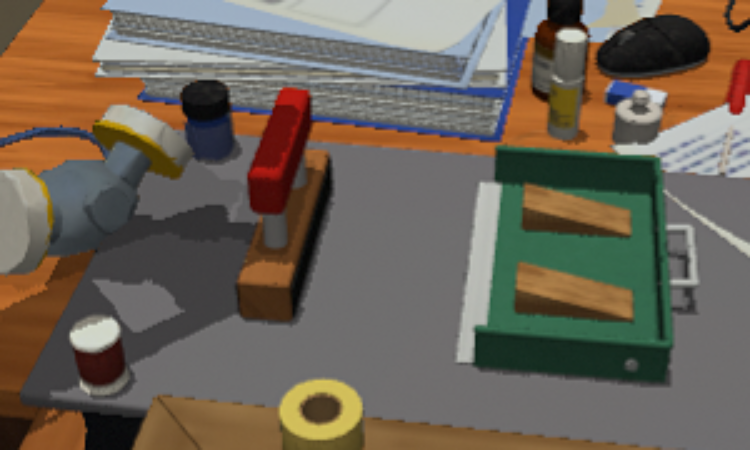

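View pics/top8.png

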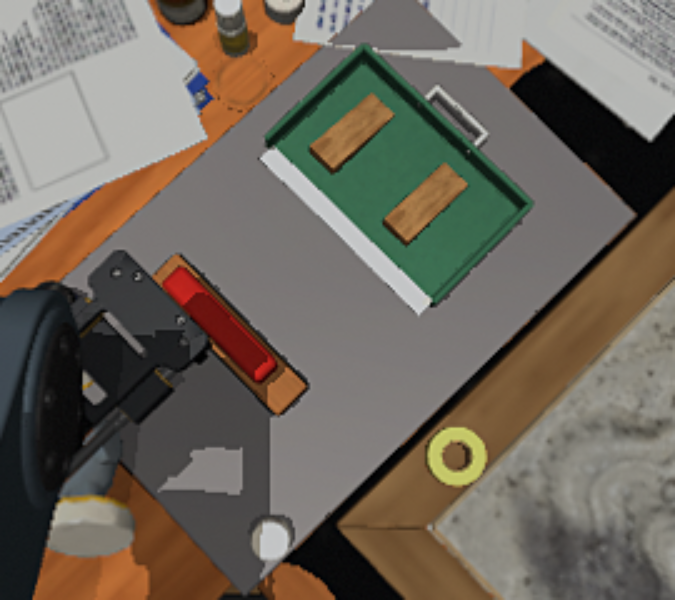

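Both wedges lie flat in the pan, at about (352,132) and (425,203) in the zoomed top view. The pusher stands upright and free at about (232,333), well before the lip. One last number check, then I hand in.

```bash
python3 - <<'E'
from rig import robot
from h import *
c=robot.camera("top");a=-.765
for n,q,h in(("wa",(352,132),.027),("wb",(425,203),.027),("push",(232,333),.046)):
    d=atz(c,(q[0]/2.5+189.7,q[1]/2.5+89.7),h)-[.6267,-.1222,0];print(n,round(d[0]*np.cos(a)+d[1]*np.sin(a),3),round(-d[0]*np.sin(a)+d[1]*np.cos(a),3))
print(robot.get_obs()["time"],robot.hand_in())
E
```

```text
wa 0.005 0.056
wb 0.004 -0.035
push -0.196 0.0
the job is handed in; nothing more can be done
14.2 None
```

I swept both wedges into the pan and stood the pusher back on the board, then handed the job in at 14.2 s; the hand-in reports no verdict.

- **Sweep:** I gripped the pusher by its red bar (opening 23.9 mm for a 24 mm bar) and lifted it about 5 mm. After lining it up with the pan, I swept both wedges over the lip in one straight pass. I then backed out, set the pusher down and released it.
- **Last checks:** In the pan frame, the wedge centres are at about (+5, +56) mm and (+4, -35) mm, lying flat on the floor. The pusher's centre is about 131 mm before the lip at (-196, 0) mm, and it looks upright in the scene and top pictures. The gripper is clear, with the force reading near zero.
- **Disagreements:** Two estimates of the grip bar's centre differed by about 4 mm along the bar. It made no difference to the grasp. No check failed.

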